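# Unscrew the tight cap of a paint jar braced in the bench block

### The arm

A 6-joint arm with a two-finger parallel gripper is mounted at the origin on a cart in front of the work surface, level with it; the furniture and walls round the work are solid. World frame = base frame: x ahead of the robot, y to its left, z up, the work surface at z = 0. Lengths are in m, angles in degrees, forces in N, time in s.
With the tool pointing down it reaches from about 0.3 to 0.775 m from the base axis. Payload 14.6 kg.
Tool frame: the origin (TCP) lies between the finger pads; the fingertips stand 8 mm ahead of it and the grasp point (between the pads) lies 11 mm behind it; z points along the fingers, y is the line along which they close (so a half turn about z gives the same grasp; the last joint's range is limited). The gripper opens to 85 mm and grips with 20 to 120 N. Pads are 22 mm wide; open, the fingers measure 114 mm over their backs; the gripper's body (76 mm by 85 mm) begins 54 mm behind the grasp point. The pads swing forward as they close: fully open they stand 13 mm farther back than shut.
Start: joints at [68.549, 17.183, 87.147, -0, 75.671, -3.816], TCP at [0.167, 0.524, 0.239] pointing down, gripper open.
Joint ranges: [-173.82, 173.82], [-45.26, 126.66], [13.44, 144.39], [-59.66, 239.66], [0, 175.72], [-146.38, 146.38]. Speed limits (degrees/s): [127.2, 127.2, 147.25, 180, 180, 180].

### API

Orientations are given as [roll, pitch, yaw] about the fixed x, y, z axes, in that order (R = Rz(yaw) Ry(pitch) Rx(roll)).
In Python, from cell import readout, viewer, ctrl gives the robot as it stands.
- The arm moves only by the shell command python3 -m handwheel 'ROWS'. ROWS is JSON, a list of rows, each an object with "dp": the shift along the tool's x, y, z in units of 50 mm (1.0 is 50 mm), a list of three; "turn": the turn, a rotation vector about the tool's x, y, z in units of 8 degrees (1.0 is 8 degrees), a list of three; "grip": the opening, from 0 (shut) to 1 (fully open). A call has 1 to 12 rows; each row shifts and turns the commanded pose from where the row before left it, along the tool's axes as they then stand; what a row does not reach is not made up. A row lasts 1/10 s, in which the tool goes at most 50 mm and 8.59 degrees, less where a joint would pass 70% of its speed; a pose out of reach is approached as far as the arm can. A call is refused whole if a number of a shift passes 1 or a number of a turn 1, either way. A call with a gripper value outside its range is refused whole. The fingers move at their own pace and stop on an object; the grip force is fixed at half the most. Time passes only in rows, so rows that do not move let the fingers close. It gives the time, the measured TCP pose, the force, the opening and the grip force at its end, in the units of the state.
- readout.read_state(): the state, without advancing time (a new reading comes with each control period).
- viewer.snapshot(name): name is "scene" or "top"; returns a dict with "frame" (480x640x3 uint8, red, green, blue), "fx", "fy", "cx", "cy" (pixels), "xyz" and "rotation" of the camera in the world. Camera axes: x right, y down, z forward; pixel columns grow to the right and rows downward; lengths in m; the calibration is good to about 2 mm. A picture is of the moment at which its call begins. There is no depth.
- ctrl.job_done(): hands the job in; it is judged then, once.
The state is a dict: "time_s": time; "joint_pos": joint angles; "joint_velocities": joint speeds; "effort": joint torques, N m; "eef_pos": TCP position; "tool_rot": TCP orientation; "contact_force": force on the tool from outside, world axes, zero at the start; "wrist_torque": the same for the moment, N m; "gripper_width": opening from 0.0 (shut) to 1.0 (fully open); "grip_force": force on a finger pad.
Only numpy, scipy, OpenCV 4.12 (cv2) and the standard library are available. Lean on these libraries where they do the work, as an engineer would, in place of code of your own. Each camera call takes 0.05 s, during which the arm holds its last target. There are 200 camera calls.

### The job

Stand the square paint jar, cap still tight, upright in the square pocket of the wooden bench block, pushed right down, so that the block keeps it from turning. Then unscrew the red cap anticlockwise until it comes free, lift it straight off and finish while still holding it in the gripper, level and directly above the open mouth with a few centimetres of air below it, the jar staying seated in the block. Keep the jar upright all the time and leave the other things alone.

Things in the scene. Friction and masses are not known exactly. Their poses are not given: they have to be found in the camera images.
- jar: loose square clear glass paint jar with a blue band, 0.2 kg: body 44 x 44 x 40 mm, round shoulder to 42 mm, neck 23 mm diameter to 56 mm, 60.5 mm tall over the cap. Origin: centre of the underside, z up, x and y square to the flat sides. Starts upright on the green cutting mat (3 mm thick), cap tight, yaw within 0.75 rad; all four quarter-turn yaws fit the pocket
- cap: red ribbed screw cap, white stripe on top, 43 mm diameter, 16 mm tall, 25 g, locked on the jar by two inner lugs; the jar can be carried by it. Origin: centre of its lower rim, z up; closed, it is 44.5 mm above the jar's underside (2.5 mm over the shoulder), x along the jar's x. Unscrews anticlockwise from above (positive yaw against the jar), without rising
- seal_ring (a joint): black sealing ring under the cap, turned by the cap's lugs (about 0.04 rad play): 0 rad closed, grows as the cap is unscrewed anticlockwise; stiff, needs 0.3 N m all the way. The cap's lugs are clear and it lifts off freely from about 0.8 rad on; hard stop at 1.13 rad. The ring stays on the jar
- jar_mouth (a point): centre of the jar's open mouth at the top of the neck, 56 mm above the jar's underside
- holder: wooden block screwed to the worktop, 100 x 100 x 26 mm, screw heads at its corners; square pocket in its top's middle, 48 x 48 mm, 20 mm deep, mouth chamfered 3 mm. Origin: centre of the underside, x and y along the pocket's sides. The jar has 2 mm play each side in it and can turn about 0.09 rad either way before it binds
- pocket (a point): centre of the pocket's floor, 6 mm above the worktop; the jar's underside centre comes here
- glue_bottle: bystander, white and blue glue bottle with red collar, 33 x 33 x 84 mm, origin at the underside
- paint_tin: bystander, small brown-red enamel tin, 33 x 33 x 28 mm, origin at the underside
- track_rubber: bystander, brown cleaning block, 24 x 60 x 18 mm, long along its y, origin at the underside
- brush: bystander, red-handled paint brush lying flat, 8 x 153 x 8 mm, long along its y, origin at the underside
There are look-alikes about, which are no part of the job. What is meant by the cap is not black, and is the larger of those in its own colour.

How it is judged (in metres and radians):
On the way, in this order (a step that is already met when the one before it is completed fails the run):
1. the jar stands upright, fully down in the block's pocket, its cap still tight (distance between jar and pocket below 0.007 m and angle between jar's own z axis and vertical below 0.06 rad and value of joint seal_ring below 0.15 rad), for 0.2 s.
2. the cap is unscrewed while the jar stays seated in the pocket (value of joint seal_ring above 0.7 rad and distance between jar and pocket below 0.007 m), for 0.1 s.
At the end, for the whole second after the job is handed in: Jar upright (0.06 rad) and fully down in the pocket (within 7 mm of its floor centre), ring turned past 0.7 rad; the gripper holds the cap still, level (0.25 rad), off the jar, its rim 4 to 80 mm above the mouth and within 20 mm sideways, gripped with over 2 N (all of step 2 and angle between jar's own z axis and vertical below 0.06 rad and z of cap in the frame of jar_mouth between 0.004 and 0.08 m and horizontal distance between cap and jar_mouth below 0.02 m and angle between cap's own z axis and vertical below 0.25 rad and contact force between the fingers and cap above 2 N and contact force between cap and jar below 0.05 N and linear speed of cap below 0.02 m/s); the arm keeps its last pose, push and grip.
It fails at once if the jar is tipped (more than 0.5 rad) (angle between jar's own z axis and vertical above 0.5 rad).
It fails at once if a bystander is moved by more than 30 mm (distance of any of glue_bottle, paint_tin, track_rubber, brush from where it was at the start of the episode above 0.03 m).
It also fails if it takes over 45 s, if anything falls off the work surface, if the arm or the gripper's body presses on something with over 40 N, if the wrist force passes 120 N, or if a joint passes its speed limit or range.

## Working session

There is one attempt and no reset: what is moved stays moved. The work goes in short steps, Python scripts to look and compute and a shell command to move; the robot and the scene stay as the last step left them, time stands still between calls to the robot, and variables do not carry over. Pictures are saved under pics/ and viewed, at most 10 in all, crops included, and the job is handed in when it is done.

```bash
ls; mkdir -p pics
cat > h.py <<'E'
import numpy as np,cv2
from cell import readout,viewer,ctrl
def snap(n,save=None):
    s=viewer.snapshot(n)
    if save: cv2.imwrite(f'pics/{save}.png',s['frame'][:,:,::-1])
    return s
def ray(s,u,v):
    d=np.array([(u-s['cx'])/s['fx'],(v-s['cy'])/s['fy'],1.0])
    return np.array(s['xyz']),np.array(s['rotation'])@d
def plane(s,u,v,z):
    o,d=ray(s,u,v); return o+d*(z-o[2])/d[2]
def tri(s1,p1,s2,p2):
    o1,d1=ray(s1,*p1);o2,d2=ray(s2,*p2)
    t=np.linalg.lstsq(np.stack([d1,-d2],1),o2-o1,rcond=None)[0]
    a=o1+t[0]*d1;b=o2+t[1]*d2
    return (a+b)/2,np.linalg.norm(a-b)
E
python3 - <<'E'
from h import *
for n in('scene','top'):
    s=snap(n,n+'0'); print(n,s['xyz'],np.round(s['rotation'],3).tolist(),s['fx'],s['fy'],s['cx'],s['cy'])
print(readout.read_state())
E
```

```text
pics
scene [ 0.14770101 -0.46104812  0.4785647 ] [-119.138, 0.324, -35.304] 500.0756524202385 500.0756524202385 327.31980529804775 247.89209427604
top [0.42460657 0.12949113 0.91143272] [-170.235, 1.946, -91.619] 458.73076175232916 458.73076175232916 320.7234538189731 240.57789395922896
{'time_s': 0.1, 'joint_pos': array([ 6.85500858e+01,  1.72143092e+01,  8.71766471e+01,  2.29275898e-03,
        7.56708123e+01, -3.81591547e+00]), 'joint_velocities': array([ 0.04218484, -0.19904855, -0.13895184,  0.05663047,  0.01132634,
        0.06133392]), 'effort': array([ 3.44643859e-04, -5.44376278e+01, -3.62371302e+01, -1.65696829e-04,
        2.96226041e-03,  5.23214521e-05]), 'eef_pos': array([0.16653494, 0.52397028, 0.23876092]), 'tool_rot': array([-1.79938516e+02, -6.32665880e-03,  1.62365429e+02]), 'contact_force': array([ 0.03220944, -0.06124475, -0.35152746]), 'wrist_torque': array([ 0.00741476,  0.00975792, -0.02188571]), 'grip_force': 0.0, 'gripper_width': 0.9999694026838207}
```

View pics/scene0.png

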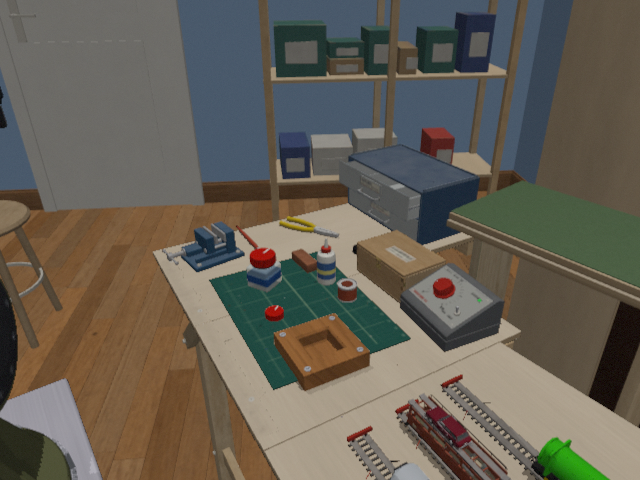

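View pics/top0.png

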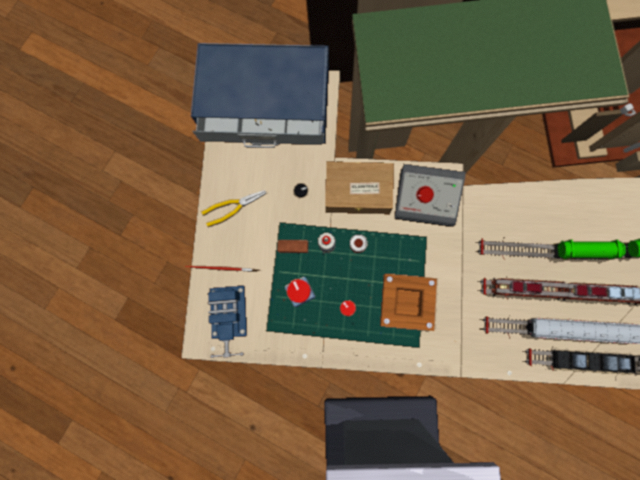

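Candidates: the red cap on the square jar (top 299,291; scene 262,257), the small loose red cap (top 347,308; scene 274,313), the red knob on the controller (top 425,195) and the black cap (top 301,190). The one on the jar fits, as it is the larger red one, has a white stripe and sits on the jar with the blue band. I'll confirm that in a crop and measure.

```bash
sed -i 's/^import numpy.*/&\nfrom scipy.spatial.transform import Rotation as Ro/; s/np.array(s\[.rotation.\])@d/Ro.from_euler("xyz",s["rotation"],degrees=True).apply(d)/' h.py
python3 - <<'E'
from h import *
T=snap('top');S=snap('scene')
a=cv2.resize(T['frame'][215:345,260:445],None,fx=4,fy=4,interpolation=cv2.INTER_CUBIC)[:,:,::-1]
b=cv2.resize(S['frame'][235:395,235:385],None,fx=3.5,fy=3.5,interpolation=cv2.INTER_CUBIC)[:,:,::-1]
cv2.imwrite('pics/cropT.png',a);cv2.imwrite('pics/cropS.png',b)
np.savez('s0.npz',T=T['frame'],S=S['frame'])
for n,s in(('T',T),('S',S)):
    hsv=cv2.cvtColor(s['frame'],cv2.COLOR_RGB2HSV)
    m=(((hsv[...,0]<5)|(hsv[...,0]>174))&(hsv[...,1]>190)&(hsv[...,2]>110)).astype(np.uint8)
    k,l,st,c=cv2.connectedComponentsWithStats(m)
    for i in range(1,k):
        if st[i,4]>60: print(n,st[i],c[i].round(1))
print(plane(T,299,291,.063),plane(T,409,302,.026),plane(S,262,257,.063),plane(S,322,342,.02))
E
```

```text
T [419 187  14  15 160] [425.6 194. ]
T [287 280  23  22 340] [298.6 291.4]
T [341 301  14  15 138] [347.8 308.5]
S [250 249  25  12 220] [261.7 254.8]
S [434 279  18  12 153] [442.4 284. ]
S [265 306  19  11 140] [273.9 311.5]
[0.47842947 0.19694236 0.063     ] [ 0.45356991 -0.00940827  0.026     ] [0.47111329 0.18680399 0.063     ] [ 0.45763118 -0.00592936  0.02      ]
```

View pics/cropT.png

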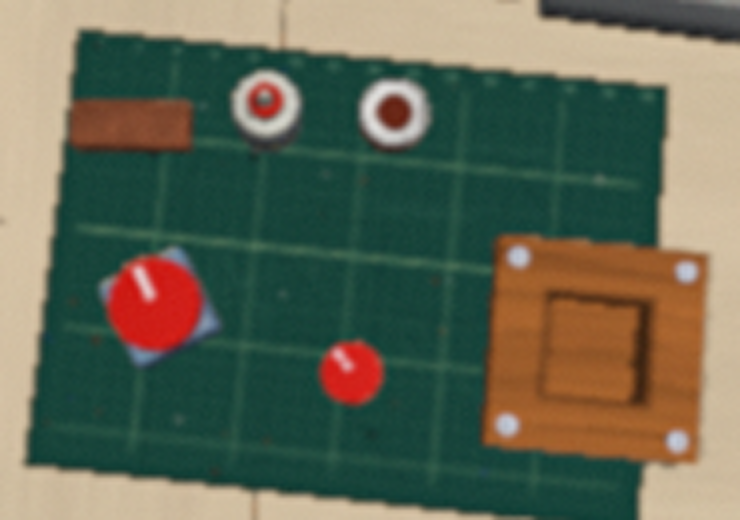

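View pics/cropS.png

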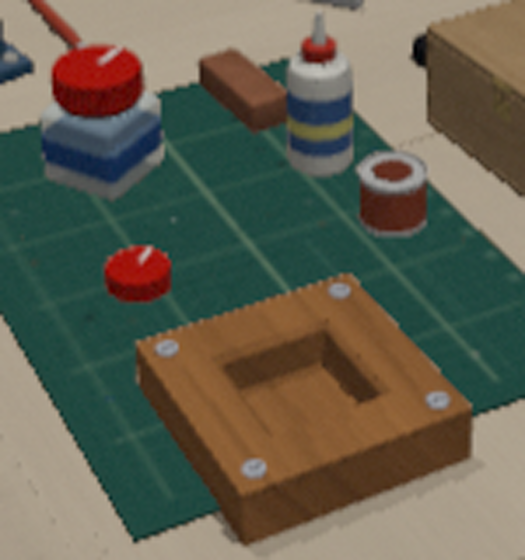

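The crop confirms it: the jar (cap centre top 299,291) carries the larger red cap with a white stripe. The loose cap (348,308) is smaller. The block's four screws and its pocket are clear in both views. Next I triangulate them.

```bash
cat > m.py <<'E'
from h import *
f=np.load('s0.npz');T=snap('top');S=snap('scene')
def bright(fr,u,v,r=4):
    u0,v0=int(round(u)),int(round(v)); p=fr[v0-r:v0+r+1,u0-r:u0+r+1].astype(float)
    w=p[...,2]; w=np.clip(w-np.percentile(w,60),0,None); w[w<.35*w.max()]=0
    y,x=np.mgrid[-r:r+1,-r:r+1]; return u0+(w*x).sum()/w.sum(),v0+(w*y).sum()/w.sum()
def red(fr,u,v,r):
    hsv=cv2.cvtColor(fr,cv2.COLOR_RGB2HSV)
    m=((hsv[...,0]<8)|(hsv[...,0]>172))&(hsv[...,1]>150)&(hsv[...,2]>70)
    k,l,st,c=cv2.connectedComponentsWithStats(m.astype(np.uint8))
    i=np.argmin(np.hypot(*(c[1:]-[u,v]).T)+1e3*(st[1:,4]<50))+1
    return st[i],c[i]
E
python3 - <<'E'
from m import *
t=np.array([(519,257),(687,271),(507,425),(677,441)])/4+(260-.4,215-.4)
s=np.array([(339,290),(438,400),(166,348),(254,467)])/3.5+(235-.35,235-.35)
P=[]
for a,b in zip(t,s):
    a2,b2=bright(f['T'],*a),bright(f['S'],*b); p,e=tri(T,a2,S,b2); P.append(p); print(np.round(a2,1),np.round(b2,1),p.round(4),round(e,4),plane(T,*a2,.026).round(4),plane(S,*b2,.026).round(4))
P=np.array(P);print('holder c',P.mean(0)); d=(P[0]-P[2]+P[1]-P[3]); e=(P[0]-P[1]+P[2]-P[3]);print('yaw',np.degrees(np.arctan2(d[1],d[0])),np.degrees(np.arctan2(-e[0],e[1])),np.linalg.norm(d)/2,np.linalg.norm(e)/2)
# cap top
hT=red(f['T'],298,291,0);hS=red(f['S'],262,255,0);print(hT,hS)
p,e=tri(T,(298.6,291.4),S,(261.7,254.8));print('cap',p,e,plane(T,298.6,291.4,.0635),plane(S,261.7,254.8,.0635))
c=np.array([(182,248),(220,325),(140,365),(100,290)])/4+(260-.4,215-.4)
q=np.array([plane(T,*x,.043) for x in c]);print(q.round(4),q.mean(0))
for i in range(4):
    v=q[(i+1)%4]-q[i];print(np.degrees(np.arctan2(v[1],v[0]))%90,np.linalg.norm(v))
for A,B,s,o,k in(((136,268),(152,299),T,(260,215),4),((98,64),(124,46),S,(235,235),3.5)):
    a,b=[plane(s,*(np.array(x)/k+np.array(o)-.4),.0635) for x in(A,B)];print('stripe',a,b,np.degrees(np.arctan2(*(a-b)[1::-1])))
E
```

```text
[389.2 278.7] [331.5 317.5] [0.4982 0.0261 0.0255] 0.0018 [0.499  0.0257 0.026 ] [0.497  0.0258 0.026 ]
[431.2 282.5] [359.7 348.8] [ 0.4886 -0.0534  0.0254] 0.002 [ 0.4894 -0.0538  0.026 ] [ 0.4872 -0.0535  0.026 ]
[386.4 320.8] [282.3 333.9] [0.4188 0.0357 0.0256] 0.0017 [0.4196 0.0353 0.026 ] [0.4178 0.0355 0.026 ]
[428.9 324.9] [307.1 368.3] [ 0.409  -0.0437  0.0256] 0.0017 [ 0.4098 -0.044   0.026 ] [ 0.4079 -0.0437  0.026 ]
holder c [ 0.45366372 -0.00882035  0.02551028]
yaw -6.909961213042054 -7.008636739064008 0.08007848596143541 0.08000807549985643
(array([287, 279,  23,  24, 390], dtype=int32), array([298.42564103, 291.13333333])) (array([237, 226,  39,  42, 472], dtype=int32), array([260.03813559, 255.07415254]))
cap [0.47732253 0.19823418 0.05985367] 0.0013119300876863697 [0.4776855  0.19765656 0.0635    ] [0.47385592 0.19275413 0.0635    ]
[[0.5066 0.1864 0.043 ]
 [0.4697 0.1693 0.043 ]
 [0.4522 0.2074 0.043 ]
 [0.4879 0.2257 0.043 ]] [0.47907874 0.19718585 0.043     ]
24.890876430790314 0.040636215636990956
24.73398330762319 0.04195022996478084
27.157173315418337 0.04015361122650154
25.416127868462354 0.043539737801429605
stripe [0.49603536 0.2065702  0.0635    ] [0.4815093  0.19943035 0.0635    ] 26.175077705836944
stripe [0.47820091 0.19755204 0.0635    ] [0.49711281 0.20574408 0.0635    ] -156.57927218375343
```

```bash
cat >> m.py <<'E'
def caphull(fr,u,v,vmin,r=20,white=False):
    u,v=int(u),int(v);p=fr[v-r:v+r+1,u-r:u+r+1]
    hsv=cv2.cvtColor(p,cv2.COLOR_RGB2HSV)
    m=((hsv[...,0]<8)|(hsv[...,0]>172))&(hsv[...,1]>150)&(hsv[...,2]>vmin)
    k,l,st,c=cv2.connectedComponentsWithStats(m.astype(np.uint8))
    i=np.argmax(st[1:,4])+1
    cn=cv2.findContours((l==i).astype(np.uint8),0,1)[0]
    hu=cv2.convexHull(max(cn,key=len));z=np.zeros(m.shape,np.uint8);cv2.fillPoly(z,[hu],1)
    y,x=np.nonzero(z);return (u-r+x.mean(),v-r+y.mean()),(np.ptp(x)+1,np.ptp(y)+1)
def go(tgt,yaw_change=0):
    st=readout.read_state();R=Ro.from_euler('xyz',st['tool_rot'],degrees=True)
    print('t',st['time_s'],'at',st['eef_pos'].round(4),st['tool_rot'].round(2),'F',st['contact_force'].round(1),'g',st['gripper_width'],st['grip_force'])
    print('dp units',(R.inv().apply(np.array(tgt)-st['eef_pos'])/.05).round(3))
E
python3 - <<'E'
from m import *
for v in(90,120,150,180):
    a,sa=caphull(f['T'],298,291,v);b,sb=caphull(f['S'],262,257,v)
    p,e=tri(T,a,S,b);print(v,np.round(a,1),sa,np.round(b,1),sb,p.round(4),round(e,4),plane(T,*a,.0635).round(4),plane(S,*b,.0635).round(4))
print(f['S'][240:272,262].tolist())
go((.477,.1975,.12))
E
```

```text
90 [298.1 290.6] (np.int64(23), np.int64(24)) [259.8 253.5] (np.int64(30), np.int64(30)) [0.4769 0.1998 0.0621] 0.0051 [0.4791 0.1986 0.0635] [0.4734 0.1985 0.0635]
120 [298.1 290.6] (np.int64(23), np.int64(24)) [262. 254.] (np.int64(25), np.int64(13)) [0.4786 0.1991 0.0606] 0.0015 [0.4791 0.1986 0.0635] [0.4756 0.1948 0.0635]
150 [298.1 290.4] (np.int64(23), np.int64(24)) [262.1 253.6] (np.int64(25), np.int64(12)) [0.4788 0.1992 0.0613] 0.0017 [0.4795 0.1986 0.0635] [0.4763 0.196  0.0635]Traceback (most recent call last):
  File "<stdin>", line 3, in <module>
  File "m.py", line 18, in caphull
    i=np.argmax(st[1:,4])+1
      ~~~~~~~~~^^^^^^^^^^
    return _wrapfunc(a, 'argmax', axis=axis, out=out, **kwds)
    return bound(*args, **kwds)
ValueError: attempt to get argmax of an empty sequence
```

The cap centre is (0.4785, 0.198) with its top at about 62 mm (expected 63.5). The block centre is (0.4537, -0.0088), its top at 25.5 mm (expected 26), yaw -7°. The jar yaw is about 25.5°. Moving above the cap now.

```bash
python3 -m handwheel '[{"dp":[-0.66,-0.36,0.2],"turn":[0,0,0],"grip":1},{"dp":[-0.66,-0.36,0.2],"turn":[0,0,0],"grip":1},{"dp":[-0.66,-0.36,0.2],"turn":[0,0,0],"grip":1},{"dp":[-0.66,-0.36,0.2],"turn":[0,0,0],"grip":1},{"dp":[-0.66,-0.36,0.2],"turn":[0,0,0],"grip":1},{"dp":[-0.66,-0.36,0.2],"turn":[0,0,0],"grip":1},{"dp":[-0.66,-0.36,0.2],"turn":[0,0,0],"grip":1},{"dp":[-0.66,-0.36,0.2],"turn":[0,0,0],"grip":1},{"dp":[-0.66,-0.36,0.2],"turn":[0,0,0],"grip":1},{"dp":[-0.66,-0.36,0.2],"turn":[0,0,0],"grip":1},{"dp":[-0.66,-0.36,0.2],"turn":[0,0,0],"grip":1},{"dp":[-0.66,-0.36,0.2],"turn":[0,0,0],"grip":1}]'
python3 -m handwheel '[{"dp":[0,0,0],"turn":[0,0,0],"grip":1},{"dp":[0,0,0],"turn":[0,0,0],"grip":1}]'
python3 -c "
from m import *
go((.4785,.1982,.053))"
```

```text
time_s: 1.6
eef_pos: [0.4796, 0.1971, 0.119]
tool_rot: [180.0, 0.0, 162.4]
contact_force: [-0.1, 0.6, 1.5]
gripper_width: 1.003
grip_force: 0.0
time_s: 1.8
eef_pos: [0.4786, 0.1979, 0.119]
tool_rot: [-180.0, -0.0, 162.3]
contact_force: [-0.9, 0.1, 0.0]
gripper_width: 1.001
grip_force: 0.0
t 1.9 at [0.4782 0.199  0.1195] [179.99   0.   162.4 ] F [-0.2  0.5  0.4] g 0.9981590036269741 0.0
dp units [-0.011 -0.012  1.331]
```

```bash
python3 -m handwheel '[{"dp":[0,0,0.33],"turn":[0,0,0],"grip":1},{"dp":[0,0,0.33],"turn":[0,0,0],"grip":1},{"dp":[0,0,0.33],"turn":[0,0,0],"grip":1},{"dp":[0,0,0.33],"turn":[0,0,0],"grip":1},{"dp":[0,0,0],"turn":[0,0,0],"grip":1},{"dp":[0,0,0],"turn":[0,0,0],"grip":1}]'
python3 -m handwheel '[{"dp":[0,0,0],"turn":[0,0,0],"grip":0.7},{"dp":[0,0,0],"turn":[0,0,0],"grip":0.55},{"dp":[0,0,0],"turn":[0,0,0],"grip":0.45},{"dp":[0,0,0],"turn":[0,0,0],"grip":0},{"dp":[0,0,0],"turn":[0,0,0],"grip":0},{"dp":[0,0,0],"turn":[0,0,0],"grip":0},{"dp":[0,0,0],"turn":[0,0,0],"grip":0},{"dp":[0,0,0],"turn":[0,0,0],"grip":0}]'
python3 -c "
from m import *
go((.4785,.1982,.053))
s=snap('scene');cv2.imwrite('pics/g1.png',cv2.resize(s['frame'][150:330,180:380],None,fx=3.3,fy=3.3)[:,:,::-1])"
```

```text
time_s: 2.5
eef_pos: [0.4784, 0.199, 0.054]
tool_rot: [180.0, 0.0, 162.4]
contact_force: [0.7, -0.5, -0.3]
gripper_width: 0.998
grip_force: 0.0
time_s: 3.3
eef_pos: [0.4791, 0.1986, 0.0543]
tool_rot: [179.9, 0.1, 162.4]
contact_force: [-2.6, 1.9, 7.1]
gripper_width: 0.481
grip_force: 60.0
t 3.4 at [0.4791 0.1986 0.0543] [1.7993e+02 7.0000e-02 1.6236e+02] F [-2.4  0.9  8.8] g 0.48005543193909167 59.972524009644985
dp units [ 0.008 -0.012  0.026]
```

View pics/g1.png

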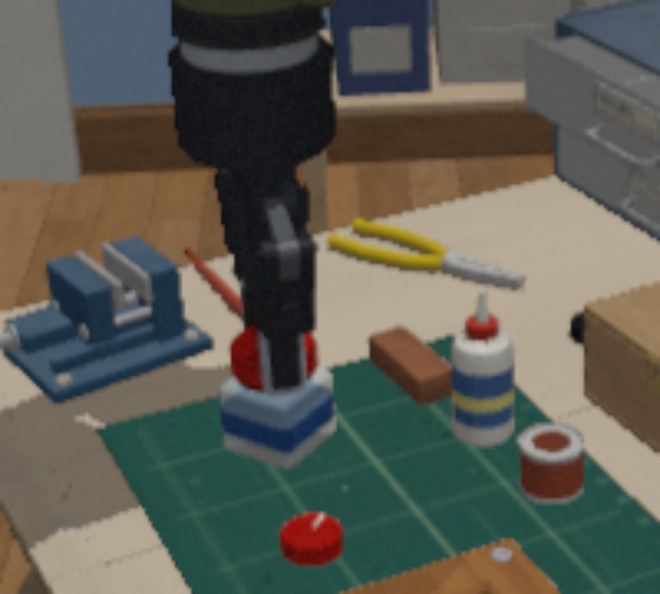

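Gripped: 60 N, opening 41 mm, fingers on the cap (crop 275,360) with their tips above the body. Lifting, carrying over and turning the jar -32.5°.

```bash
python3 -m handwheel '[{"dp":[0,0,-0.1],"turn":[0,0,0],"grip":0},{"dp":[0,0,-0.25],"turn":[0,0,0],"grip":0},{"dp":[0,0,-0.25],"turn":[0,0,0],"grip":0},{"dp":[0,0,-0.25],"turn":[0,0,0],"grip":0},{"dp":[0,0,-0.25],"turn":[0,0,0],"grip":0},{"dp":[0,0,0],"turn":[0,0,0],"grip":0}]'
python3 -m handwheel '[{"dp":[-0.04,-0.21,0],"turn":[0,0,0],"grip":0},{"dp":[-0.08,-0.41,0],"turn":[0,0,0],"grip":0},{"dp":[-0.08,-0.41,0],"turn":[0,0,0],"grip":0},{"dp":[-0.08,-0.41,0],"turn":[0,0,0],"grip":0},{"dp":[-0.08,-0.41,0],"turn":[0,0,0],"grip":0},{"dp":[-0.08,-0.41,0],"turn":[0,0,0],"grip":0},{"dp":[-0.08,-0.41,0],"turn":[0,0,0],"grip":0},{"dp":[-0.08,-0.41,0],"turn":[0,0,0],"grip":0},{"dp":[-0.08,-0.41,0],"turn":[0,0,0],"grip":0},{"dp":[-0.08,-0.41,0],"turn":[0,0,0],"grip":0},{"dp":[-0.06,-0.21,0],"turn":[0,0,0],"grip":0}]'
python3 -m handwheel '[{"dp":[0,0,0],"turn":[0,0,0.3],"grip":0},{"dp":[0,0,0],"turn":[0,0,0.6],"grip":0},{"dp":[0,0,0],"turn":[0,0,0.6],"grip":0},{"dp":[0,0,0],"turn":[0,0,0.6],"grip":0},{"dp":[0,0,0],"turn":[0,0,0.6],"grip":0},{"dp":[0,0,0],"turn":[0,0,0.6],"grip":0},{"dp":[0,0,0],"turn":[0,0,0.5],"grip":0},{"dp":[0,0,0],"turn":[0,0,0.26],"grip":0},{"dp":[0,0,0],"turn":[0,0,0],"grip":0},{"dp":[0,0,0],"turn":[0,0,0],"grip":0}]'
python3 -c "
from m import *
go((.4537,-.0088,.11))
for n,(r0,r1,c0,c1) in (('scene',(230,400,240,400)),('top',(250,350,360,460))):
    s=snap(n,'full_'+n);cv2.imwrite('pics/c_'+n+'.png',cv2.resize(s['frame'][r0:r1,c0:c1],None,fx=(3.5 if n=='scene' else 5.5),fy=(3.5 if n=='scene' else 5.5),interpolation=cv2.INTER_CUBIC)[:,:,::-1])"
python3 -c "
import cv2,numpy as np
a=cv2.imread('pics/c_scene.png')[:,:560][:550];b=cv2.imread('pics/c_top.png')[150:400,155:395]
o=np.zeros((550,800,3),np.uint8);o[:a.shape[0],:a.shape[1]]=a[:550];o[:b.shape[0],560:560+b.shape[1]]=b;cv2.imwrite('pics/c1.png',o)"
```

```text
time_s: 4.05
eef_pos: [0.4794, 0.1986, 0.1105]
tool_rot: [179.9, 0.2, 162.4]
contact_force: [-0.5, 0.2, -3.5]
gripper_width: 0.478
grip_force: 61.3
time_s: 5.15
eef_pos: [0.4546, -0.0116, 0.1077]
tool_rot: [-180.0, -0.1, 162.3]
contact_force: [0.6, -0.1, -2.2]
gripper_width: 0.479
grip_force: 61.2
time_s: 6.15
eef_pos: [0.4552, -0.01, 0.108]
tool_rot: [-180.0, -0.0, 130.0]
contact_force: [0.2, 0.3, -2.0]
gripper_width: 0.475
grip_force: 61.2
t 6.25 at [ 0.4553 -0.01    0.1082] [-1.7999e+02 -1.0000e-02  1.2994e+02] F [ 0.3  0.1 -2.1] g 0.4782318750333865 61.24239172786474
dp units [ 0.038 -0.01  -0.037]
```

View pics/c1.png

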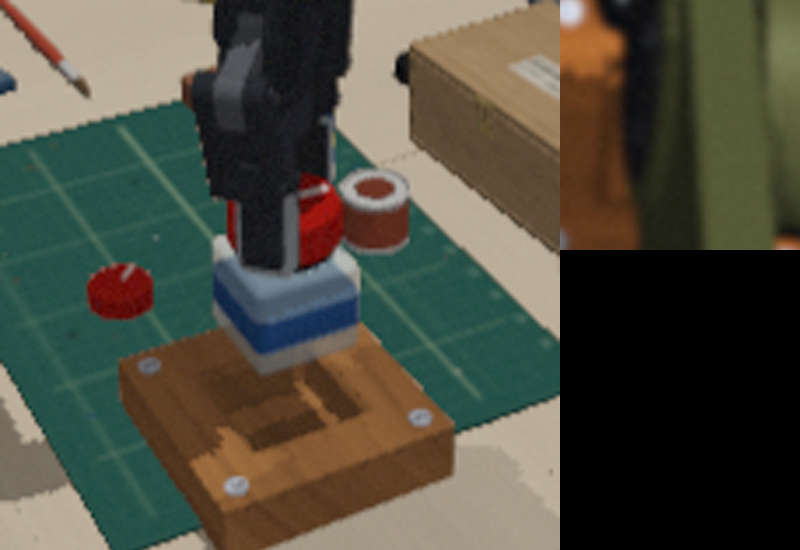

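Run:
```python
from m import *
s=S
fr=cv2.imread('pics/full_scene.png')[:,:,::-1]
hsv=cv2.cvtColor(np.ascontiguousarray(fr),cv2.COLOR_RGB2HSV)
m=(hsv[...,0]>100)&(hsv[...,0]<125)&(hsv[...,1]>150)&(hsv[...,2]>70)
m[:290]=0;m[:,:295]=0;m[345:]=0;m[:,350:]=0
m=m.astype(np.uint8)
cols=[c for c in range(295,350) if m[:,c].sum()>4]
top=[np.nonzero(m[:,c])[0].min() for c in cols];bot=[np.nonzero(m[:,c])[0].max() for c in cols]
print(list(zip(map(int,cols),map(int,top),map(int,bot))))
k=lambda u,v:np.array([u,v])/3.5+(240-.36,230-.36)
q=[plane(s,*k(*p),.0567) for p in((222,330),(265,371),(358,346))]
print(np.round(q,4)); 
for a,b in((q[0],q[1]),(q[2],q[1])):
    d=a-b;print(np.linalg.norm(d),np.degrees(np.arctan2(d[1],d[0])))
print('centre',(q[0]+q[2])/2,'(add ~ +0.0012 x bias)')
```

```text
[(301, 309, 314), (304, 313, 317), (306, 315, 321), (307, 317, 322), (310, 320, 326), (312, 322, 327), (313, 323, 329), (314, 323, 330), (315, 323, 330), (316, 323, 329), (317, 323, 329), (318, 323, 329), (319, 322, 328), (320, 322, 328), (321, 322, 328), (322, 321, 327), (323, 321, 327), (324, 321, 327), (325, 320, 326), (326, 320, 326), (327, 320, 326), (328, 319, 325), (329, 319, 325), (330, 319, 325), (331, 318, 324), (332, 318, 324), (333, 318, 324), (334, 318, 323), (335, 317, 323), (336, 317, 323), (337, 317, 322), (338, 316, 322), (339, 316, 322), (340, 316, 321)]
[[ 0.4334  0.0037  0.0567]
 [ 0.4331 -0.0267  0.0567]
 [ 0.4705 -0.0351  0.0567]]
0.030411316223517663 89.2679234140783
0.0383451026902293 -12.6893612697536
centre [ 0.45195177 -0.01567525  0.0567    ] (add ~ +0.0012 x bias)
```

```bash
python3 -c "
import cv2
a=cv2.imread('pics/full_scene.png')[285:345,290:360];cv2.imwrite('pics/z1.png',cv2.resize(a,None,fx=10,fy=10,interpolation=cv2.INTER_CUBIC))"
```

```text
(no output)
```

View pics/z1.png

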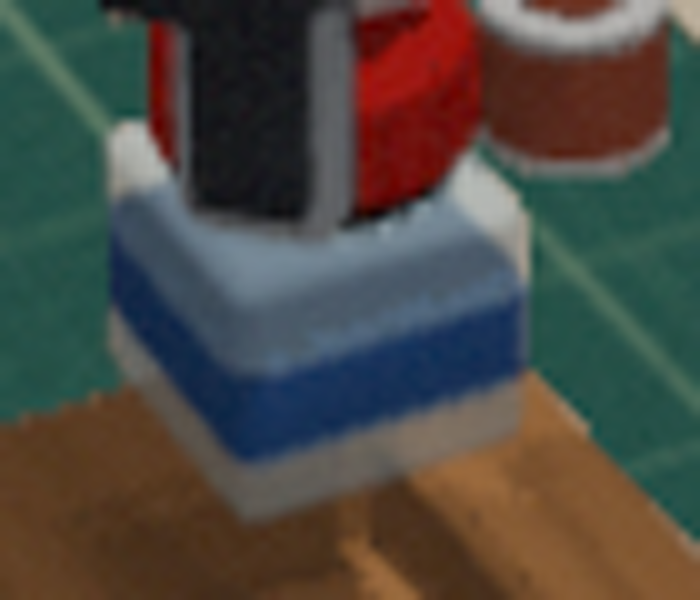

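Run:
```python
from m import *
k=lambda u,v:np.array([u,v])/10+(290-.45,285-.45)
for z,P in((.0567,((112,350),(248,522),(520,434))),(.066,((112,300),(248,464),(522,378))),(.077,((112,222),(248,378),(524,292)))):
    q=[plane(S,*k(*p),z) for p in P];print(np.round(q,4))
    for a,b in((q[0],q[1]),(q[2],q[1])):
        d=a-b;print(np.linalg.norm(d).round(4),np.degrees(np.arctan2(d[1],d[0])).round(1))
    print('centre',((q[0]+q[2])/2).round(4))
```

```text
[[ 0.4361  0.0138  0.0567]
 [ 0.4307 -0.0278  0.0567]
 [ 0.4708 -0.0339  0.0567]]
0.0419 82.6
0.0405 -8.6
centre [ 0.4534 -0.01    0.0567]
[[ 0.4358  0.0128  0.066 ]
 [ 0.4311 -0.0276  0.066 ]
 [ 0.471  -0.0339  0.066 ]]
0.0406 83.3
0.0404 -9.0
centre [ 0.4534 -0.0106  0.066 ]
[[ 0.4376  0.015   0.077 ]
 [ 0.4334 -0.0244  0.077 ]
 [ 0.4737 -0.0305  0.077 ]]
0.0396 83.9
0.0407 -8.6
centre [ 0.4557 -0.0078  0.077 ]
```

The crop shows the jar upright over the pocket, with base corners at (112,350), (248,522) and (520,434). They give yaw about -7.5° and centre (0.4546, -0.010), so it needs about 1.5 mm along tool x. Lowering with force checks.

```bash
python3 -m handwheel '[{"dp":[0.03,0,0],"turn":[0,0,0],"grip":0},{"dp":[0,0,0.2],"turn":[0,0,0],"grip":0},{"dp":[0,0,0.2],"turn":[0,0,0],"grip":0},{"dp":[0,0,0.15],"turn":[0,0,0],"grip":0},{"dp":[0,0,0.1],"turn":[0,0,0],"grip":0},{"dp":[0,0,0.04],"turn":[0,0,0],"grip":0},{"dp":[0,0,0.04],"turn":[0,0,0],"grip":0},{"dp":[0,0,0],"turn":[0,0,0],"grip":0}]'
python3 -m handwheel '[{"dp":[0,0,0.04],"turn":[0,0,0],"grip":0},{"dp":[0,0,0.04],"turn":[0,0,0],"grip":0},{"dp":[0,0,0],"turn":[0,0,0],"grip":0}]'
```

```text
time_s: 7.35
eef_pos: [0.4545, -0.0088, 0.0717]
tool_rot: [-180.0, 0.0, 129.9]
contact_force: [-0.2, -0.5, -2.2]
gripper_width: 0.48
grip_force: 61.3
time_s: 7.65
eef_pos: [0.4543, -0.0088, 0.0676]
tool_rot: [-180.0, -0.0, 129.9]
contact_force: [0.6, 0.3, -2.5]
gripper_width: 0.482
grip_force: 61.3
```

No contact and already about 10 mm inside the pocket. Continuing to the floor.

```bash
python3 -m handwheel '[{"dp":[0,0,0.05],"turn":[0,0,0],"grip":0},{"dp":[0,0,0.05],"turn":[0,0,0],"grip":0},{"dp":[0,0,0.05],"turn":[0,0,0],"grip":0},{"dp":[0,0,0.03],"turn":[0,0,0],"grip":0},{"dp":[0,0,0],"turn":[0,0,0],"grip":0},{"dp":[0,0,0],"turn":[0,0,0],"grip":0}]'
python3 -m handwheel '[{"dp":[0,0,0.02],"turn":[0,0,0],"grip":0},{"dp":[0,0,0],"turn":[0,0,0],"grip":0},{"dp":[0,0,0],"turn":[0,0,0],"grip":0},{"dp":[0,0,0],"turn":[0,0,0],"grip":0}]'
```

```text
time_s: 8.25
eef_pos: [0.4545, -0.0088, 0.0589]
tool_rot: [180.0, 0.0, 129.9]
contact_force: [-0.3, -0.4, -1.1]
gripper_width: 0.481
grip_force: 61.3
time_s: 8.65
eef_pos: [0.4545, -0.0088, 0.0578]
tool_rot: [180.0, 0.0, 129.9]
contact_force: [-0.4, -0.2, -1.2]
gripper_width: 0.481
grip_force: 61.4
```

```bash
python3 -m handwheel '[{"dp":[0,0,0.02],"turn":[0,0,0],"grip":0},{"dp":[0,0,0],"turn":[0,0,0],"grip":0},{"dp":[0,0,0],"turn":[0,0,0],"grip":0},{"dp":[0,0,0],"turn":[0,0,0],"grip":0}]'
python3 -c "
from m import *
go((.4537,-.0088,.0573))
s=snap('scene','full2');cv2.imwrite('pics/z2.png',cv2.resize(s['frame'][285:395,265:375],None,fx=5,fy=5,interpolation=cv2.INTER_CUBIC)[:,:,::-1])"
```

```text
time_s: 9.05
eef_pos: [0.4549, -0.0088, 0.0573]
tool_rot: [180.0, 0.0, 129.9]
contact_force: [-1.4, 0.1, 7.3]
gripper_width: 0.481
grip_force: 62.2
t 9.15 at [ 0.4549 -0.0089  0.0573] [1.7995e+02 5.0000e-02 1.2988e+02] F [-1.7 -0.9  7.3] g 0.47958992137591494 62.182342149317265
dp units [ 0.016 -0.017  0.   ]
```

View pics/z2.png

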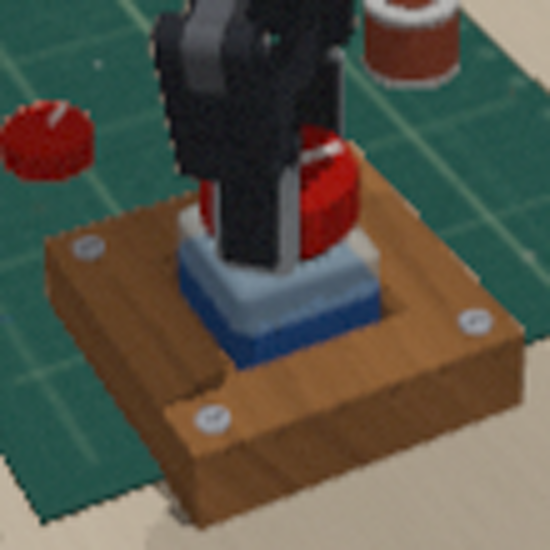

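The jar is seated: TCP is at the expected 57.3 mm, the floor pushes back with 7 N, and the body edge sits close to the block top at crop (250,360). Unscrewing anticlockwise, which is negative tool z.

```bash
python3 -m handwheel '[{"dp":[0,0,0],"turn":[0,0,-0.3],"grip":0},{"dp":[0,0,0],"turn":[0,0,-0.4],"grip":0},{"dp":[0,0,0],"turn":[0,0,-0.4],"grip":0},{"dp":[0,0,0],"turn":[0,0,-0.4],"grip":0},{"dp":[0,0,0],"turn":[0,0,-0.4],"grip":0},{"dp":[0,0,0],"turn":[0,0,-0.4],"grip":0},{"dp":[0,0,0],"turn":[0,0,-0.4],"grip":0},{"dp":[0,0,0],"turn":[0,0,-0.3],"grip":0},{"dp":[0,0,0],"turn":[0,0,0],"grip":0}]'
python3 -c "
from m import *
go((.4537,-.0088,.0573));print(readout.read_state()['wrist_torque'])"
```

```text
time_s: 10.1
eef_pos: [0.4548, -0.0085, 0.0573]
tool_rot: [179.9, 0.0, 153.9]
contact_force: [-1.6, 3.5, 6.6]
gripper_width: 0.476
grip_force: 62.4
t 10.2 at [ 0.4548 -0.0085  0.0573] [1.7994e+02 4.0000e-02 1.5386e+02] F [-0.9  3.1  7.6] g 0.47543251531049635 62.39027705043554
dp units [ 0.017 -0.016  0.   ]
[ 0.6609361   0.23781672 -0.29819334]
```

The wrist moment of 0.30 N m matches the seal. Turning on.

```bash
python3 -m handwheel '[{"dp":[0,0,0],"turn":[0,0,-0.4],"grip":0},{"dp":[0,0,0],"turn":[0,0,-0.5],"grip":0},{"dp":[0,0,0],"turn":[0,0,-0.5],"grip":0},{"dp":[0,0,0],"turn":[0,0,-0.5],"grip":0},{"dp":[0,0,0],"turn":[0,0,-0.5],"grip":0},{"dp":[0,0,0],"turn":[0,0,-0.5],"grip":0},{"dp":[0,0,0],"turn":[0,0,-0.5],"grip":0},{"dp":[0,0,0],"turn":[0,0,-0.5],"grip":0},{"dp":[0,0,0],"turn":[0,0,-0.5],"grip":0},{"dp":[0,0,0],"turn":[0,0,-0.35],"grip":0},{"dp":[0,0,0],"turn":[0,0,0],"grip":0},{"dp":[0,0,0],"turn":[0,0,0],"grip":0}]'
python3 -c "
from m import *
go((.4537,-.0088,.0573));print(readout.read_state()['wrist_torque'])
s=snap('scene','full3');cv2.imwrite('pics/z3.png',cv2.resize(s['frame'][285:395,265:375],None,fx=5,fy=5,interpolation=cv2.INTER_CUBIC)[:,:,::-1])"
```

```text
time_s: 11.4
eef_pos: [0.4543, -0.0082, 0.0573]
tool_rot: [179.9, 0.0, -168.1]
contact_force: [-5.9, 6.1, 11.7]
gripper_width: 0.477
grip_force: 62.8
t 11.5 at [ 0.4543 -0.0082  0.0573] [ 179.94    0.   -168.14] F [-5.7  6.3 11.2] g 0.4812810131159225 62.84625269472599
dp units [ 0.015 -0.008 -0.   ]
[ 1.03331656  1.01174074 -0.29610066]
```

View pics/z3.png

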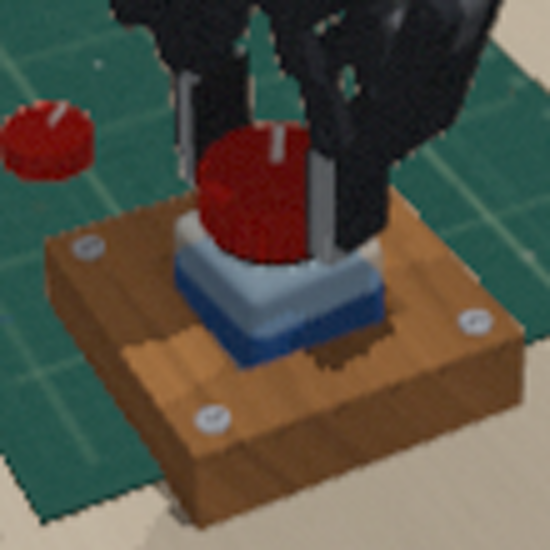

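The stripe has swung round (crop 277,145) and the jar stands firm in the block. I'll check the turn from the stripe before lifting.

Run:
```python
from m import *
k=lambda u,v:np.array([u,v])/5+(265-.4,285-.4)
for A,B in(((303,160),(342,149)),((275,161),(279,127))):
    a,b=[plane(S,*k(*p),.0665) for p in(A,B)];d=b-a;print(np.degrees(np.arctan2(d[1],d[0])),np.linalg.norm(d))
z=.046
a,b=[plane(S,*k(*p),.035) for p in((242,368),(385,322))];d=b-a;print('jar',np.degrees(np.arctan2(d[1],d[0])))
a,b=[plane(S,*k(*p),.035) for p in((242,368),(382,312))];d=b-a;print('jar before',np.degrees(np.arctan2(d[1],d[0])))
```

```text
-10.69751134353252 0.011701318339953456
51.376757184763186 0.015518821897000287
jar -10.012708801527888
jar before -4.727065500985643
```

The cap turned 62° without slipping and the jar at most 6°, so the ring is at about 0.95 rad and clear. Lifting gently.

```bash
python3 -m handwheel '[{"dp":[0,0,-0.03],"turn":[0,0,0],"grip":0},{"dp":[0,0,-0.03],"turn":[0,0,0],"grip":0},{"dp":[0,0,0],"turn":[0,0,0],"grip":0}]'
```

```text
time_s: 11.95
eef_pos: [0.4548, -0.0089, 0.0601]
tool_rot: [-180.0, 0.0, -168.1]
contact_force: [-0.4, 0.5, 3.5]
gripper_width: 0.48
grip_force: 61.9
```

```bash
python3 -m handwheel '[{"dp":[0,0,-0.07],"turn":[0,0,0],"grip":0},{"dp":[0,0,-0.1],"turn":[0,0,0],"grip":0},{"dp":[0,0,-0.1],"turn":[0,0,0],"grip":0},{"dp":[0,0,-0.1],"turn":[0,0,0],"grip":0},{"dp":[0,0,-0.1],"turn":[0,0,0],"grip":0},{"dp":[0,0,-0.1],"turn":[0,0,0],"grip":0},{"dp":[0,0,-0.1],"turn":[0,0,0],"grip":0},{"dp":[0,0,-0.1],"turn":[0,0,0],"grip":0},{"dp":[0,0,0],"turn":[0,0,0],"grip":0},{"dp":[0,0,0],"turn":[0,0,0],"grip":0},{"dp":[0,0,0],"turn":[0,0,0],"grip":0},{"dp":[0,0,0],"turn":[0,0,0],"grip":0}]'
python3 -c "
from m import *
go((.4537,-.0088,.1))
s=snap('scene','full4');cv2.imwrite('pics/z4.png',cv2.resize(s['frame'][260:395,265:375],None,fx=4.4,fy=4.4,interpolation=cv2.INTER_CUBIC)[:,:,::-1])"
```

```text
time_s: 13.15
eef_pos: [0.4543, -0.0088, 0.0981]
tool_rot: [180.0, -0.0, -168.1]
contact_force: [-0.9, -0.7, -0.0]
gripper_width: 0.48
grip_force: 61.5
t 13.25 at [ 0.4544 -0.0088  0.0981] [ 1.8000e+02 -2.0000e-02 -1.6812e+02] F [ 0.1 -0.1 -0.3] g 0.47906126192714077 61.45279247313738
dp units [ 0.013  0.002 -0.037]
```

View pics/z4.png

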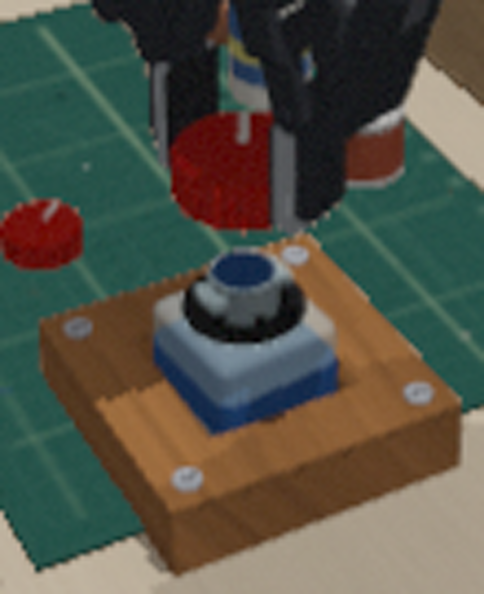

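The cap (crop 225,170) is off and level, about 29 mm above the open mouth (243,268). The jar is still seated, its base edge at image row 358 as before. Handing in.

```bash
python3 -c "
from cell import ctrl
print(ctrl.job_done())"
```

```text
the job is handed in; nothing more can be done
None
```

I handed the job in at about 13 s of the 45 s allowed: the jar is seated upright in the block, and the gripper holds the unscrewed cap level, about 29 mm above the open mouth; no verdict came back.

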